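Fit a forming stake into its bench block and lock it

TASK

Take the thick, dome-headed stake out of the wooden stand and fit it into the bore of the steel stake block: start it clearly leaning, lower edge of its foot first, in the tight bore, then straighten it and push it down fully home, so that its collar sits on the block. Then nudge the keeper slide by its small ridge across its detent until it is fully closed over the collar. Leave the thin stake standing in the wooden stand and do not disturb the tools lying about.

Things in the scene. Friction and masses are not known exactly. Their poses are not given: they have to be found in the camera images.
- thick_stake: the stake to fit, plain steel, 74 mm long, about 0.14 kg, loose, in one of the stand's two holes. Origin: centre of the foot (underside), z up its axis. Round post 16 mm in diameter from z = 0 to 40 mm (foot edge rounded 0.8 mm), collar 24 mm in diameter from 40 to 46 mm, grip stem 14 mm in diameter from 46 to 74 mm, the last 4 mm a dome
- thin_stake: a thinner steel stake with a flat top, 74 mm long, not to be used, in the other hole of the stand: post 12 mm, collar 20 mm, stem 10 mm in diameter, at the same heights. Origin: centre of the foot; z up its axis
- stake_stand: wooden stand, fixed, 116 mm along x, 56 along y, 40 high; origin: centre of the underside. Two round holes 21.5 mm wide and 30 mm deep (floor 10 mm above the bench) at x = -31 and +31 mm, y = 0; which stake is in which hole varies. The stakes stand upright and loose in them, their collars 10 mm above the stand
- stake_block: dark steel block, fixed; origin: on the bench under the bore's axis, z up. 56 mm along x (96 with the 8 mm high feet), y from -98 to +30 mm, 50 mm high. Round vertical through bore, 17.6 mm wide, 1 mm chamfer. From y = -97 to -25 mm two rails (x = 16.5 to 24.5 mm either side, tops at z = 62 mm) guide the keeper slide. Nothing stands on the bore's +y side
- bore_mouth (a point): the centre of the bore's mouth, on the block's top face (50 mm above the bench); axes as stake_block
- ridge_top (a point): middle of the top of the keeper's small ridge, which moves with the keeper: ridge 22 mm across (along the block's x), 5 mm thick along y, 7 mm high above the plate, its top 68 mm above the bench. At the open position it is 56 mm from the bore's axis towards the block's -y
- keeper (a joint): the keeper slide, m: 0 open, 0.024 closed. Forked flat plate, 30 mm wide, underside 57, top 61 mm above the bench; moves along the block's +y to the bore. Open, its front is 20 mm from the bore's axis; closed, its 18 mm fork straddles the stem above the collar of a stake fully home (one not home blocks it). Stays where left; about 5 N push it over the detent at mid travel
- chasing_hammer: bystander: hammer lying on the bench, head and wooden handle, 228 mm long; origin: centre of its underside
- needle_file_0: bystander: needle file with a handle lying on the bench, 205 mm long; origin: centre of its underside
- masking_tape: bystander: roll of tape lying flat on the bench, 96 mm wide, 25 mm high; origin: centre of its underside

How it is judged:
By the outcome, as a careful person would: the job done as asked, in the order asked, and still so for the second after the job is handed in, with the robot touching nothing.
It also fails if it takes over 51 s, if anything falls off the work surface, if the arm or the gripper's body presses on something with over 40 N, if the wrist force passes 120 N, or if a joint passes its speed limit or range.

ROBOT

A 7-joint arm with a two-finger parallel gripper is mounted at the origin on a cart in front of the work surface, level with it; the furniture and walls round the work are solid. World frame = base frame: x ahead of the robot, y to its left, z up, the work surface at z = 0. Lengths are in mm, angles in rad, forces in N, time in s.
With the tool pointing down it reaches from about 400 to 875 mm from the base axis. Payload 4.4 kg.
Tool frame: the origin (TCP) lies midway between the tips of the shut fingers; the grasp point (between the pads) lies 19 mm behind it; z points along the fingers, y is the line along which they close (so a half turn about z gives the same grasp; the last joint's range is limited). The gripper opens to 85 mm and grips with 20 to 120 N. Pads are 22 mm wide; open, the fingers measure 114 mm over their backs; the gripper's body (76 mm by 85 mm) begins 54 mm behind the grasp point. The pads swing forward as they close: fully open they stand 13 mm farther back than shut.
Start: joints at [-1.358, 0.628, 0.038, 1.517, -0.027, 0.996, -0.02], TCP at [178.857, 624.922, 231.313] pointing down, gripper open.
Joint ranges: [-3.06, 3.06], [-0.37, 2.12], [-1.25, 1.32], [0.18, 2.47], [-1.1, 4.24], [0.23, 1.98], [-2.94, 2.94]. Speed limits (rad/s): [2.57, 2.57, 3.14, 3.14, 3.14, 3.14, 3.14].

INTERFACE

Orientations are given as [roll, pitch, yaw] about the fixed x, y, z axes, in that order (R = Rz(yaw) Ry(pitch) Rx(roll)).
In Python, from cell import monitor, cams, ctrl gives the robot as it stands.
- The arm moves only by the tool drive_tool, never from a script. Its argument "motion" is a list of rows, each an object with "fingers": the opening, from 0 (shut) to 1 (fully open); "linear": the shift along the tool's x, y, z in m, a list of three; "twist": the turn about the tool's z in rad. In form: [{"fingers": fingers, "linear": [x, y, z], "twist": twist}, ...]. A call has 1 to 5 rows; each row shifts and turns the commanded pose from where the row before left it, along the tool's axes as they then stand; what a row does not reach is not made up. A row lasts 1/12 s, in which the tool goes at most 41.7 mm and 7.16 degrees, less where a joint would pass 70% of its speed; a pose out of reach is approached as far as the arm can. A call with a gripper value outside its range is refused whole. The fingers move at their own pace and stop on an object; the grip force is fixed at half the most. Time passes only in rows, so rows that do not move let the fingers close. It gives the time, the measured TCP pose, the force, the opening and the grip force at its end, in the units of the state.
- monitor.read_state(): the state, without advancing time (a new reading comes with each control period).
- cams.get_image(name): name is "side" or "top"; returns a dict with "color" (384x512x3 uint8, blue, green, red), "K" (3x3 intrinsics, pixels), "R" (3x3) and "t" (3): a world point X has camera coordinates R X + t. Camera axes: x right, y down, z forward; pixel columns grow to the right and rows downward; lengths in mm; the calibration is good to about 2 mm. A picture is of the moment at which its call begins. There is no depth.
- ctrl.finish_job(): hands the job in; it is judged then, once.
The state is a dict: "clock": time; "qpos": joint angles; "qd": joint speeds; "tau": joint torques, N m; "eef_pos": TCP position; "tool_rot": TCP orientation; "force": force on the tool from outside, world axes, zero at the start; "torque": the same for the moment, N m; "width": finger opening in mm; "gripper_force": force on a finger pad.
Only numpy, scipy, OpenCV 4.12 (cv2) and the standard library are available. Lean on these libraries where they do the work, as an engineer would, in place of code of your own. Each camera call takes 0.05 s, during which the arm holds its last target. There are 200 camera calls.

## Working session

There is one attempt and no reset: what is moved stays moved. The work goes in short steps, Python scripts to look and compute and a tool call to move; the robot and the scene stay as the last step left them, time stands still between calls to the robot, and variables do not carry over. Pictures are saved under pics/ and viewed, at most 10 in all, crops included, and the job is handed in when it is done.

Besides the shell and the picture viewer there is one more tool, called after "Call:" as name(argument=value, ...), one argument or row to a line, values as JSON. drive_tool: Moves the arm, as the interface text tells. Its arguments: {"type":"object","properties":{"motion":{"type":"array"}},"required":["motion"]}

```bash
ls; mkdir -p pics; python3 - <<'E'
from cell import monitor,cams
import cv2,numpy as np
s=monitor.read_state();print(s)
for n in("top","side"):
    d=cams.get_image(n);cv2.imwrite(f"pics/{n}0.png",d["color"]);print(n,d["K"],d["R"],d["t"])
    np.savez(f"{n}0.npz",**d)
E
```

```text
pics
{'clock': 0.0, 'qpos': array([-1.35780643,  0.62935456,  0.03843134,  1.51841974, -0.02698798,
        0.99629192, -0.0199788 ]), 'qd': array([ 0.00034545, -0.0004132 ,  0.00170573,  0.00166891, -0.0004364 ,
       -0.00067276, -0.00021833]), 'tau': array([ 9.41134167e-04, -5.63410270e+01,  1.22655474e+00, -1.93446726e+01,
        1.09814518e-02,  1.02713640e-02,  2.88815734e-06]), 'eef_pos': array([178.66637006, 624.28353467, 230.3668984 ]), 'tool_rot': array([-3.13963711e+00,  3.11751015e-05,  2.86283794e+00]), 'force': array([-0.28310791, -0.52969687, -0.16631896]), 'torque': array([-0.02687478,  0.03518548, -0.03797203]), 'gripper_force': 0.0, 'width': 85.31668484735144}
top [[373.79734594   0.         257.69340459]
 [  0.         373.79734594 195.97547133]
 [  0.           0.           1.        ]] [[-1.79257126e-01 -9.83802070e-01 -6.07998071e-04]
 [-9.59785602e-01  1.75016774e-01 -2.19501085e-01]
 [ 2.16052032e-01 -3.87635858e-02 -9.75612066e-01]] [ -6.39876456 623.1513571  782.86825225]
side [[479.42847819   0.         255.00479592]
 [  0.         479.42847819 195.71788221]
 [  0.           0.           1.        ]] [[-0.94627874 -0.32334997  0.00116021]
 [-0.15557184  0.45212723 -0.87828149]
 [ 0.28346773 -0.8312796  -0.47814253]] [530.37974206 206.79912079 649.66139395]
```

View pics/top0.png

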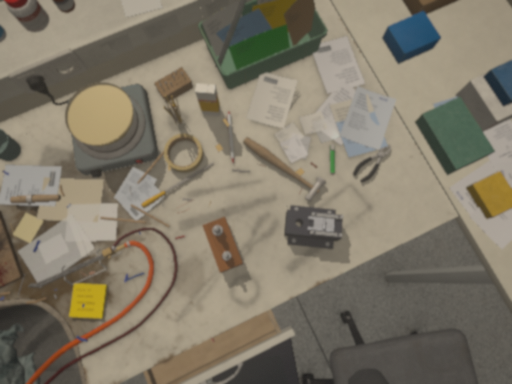

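View pics/side0.png

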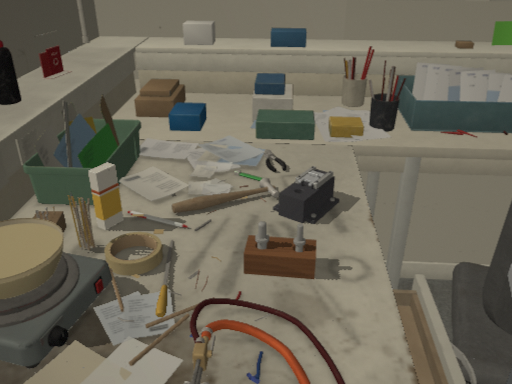

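The top view shows the stand at about (225,245), its stakes at about (217,230) and (227,256), and the block at about (313,227). The side view shows the stand at about (280,255), stakes at (263,235) and (300,238), and the block at (308,193).

```bash
cat >h.py <<'E'
import numpy as np,cv2
from cell import monitor,cams
def get(n,save=None):
    d=cams.get_image(n)
    if save: cv2.imwrite(save,d["color"])
    return d
def proj(d,X):
    c=np.atleast_2d(X)@d["R"].T+d["t"]; p=c@d["K"].T
    return p[:,:2]/p[:,2:]
def ray(d,uv):
    r=d["R"].T@np.linalg.solve(d["K"],[*uv,1.]); return -d["R"].T@d["t"],r
def plane(d,uv,z):
    c,r=ray(d,uv); return c+r*(z-c[2])/r[2]
def tri(d1,u1,d2,u2):
    P=[d["K"]@np.c_[d["R"],d["t"]] for d in(d1,d2)]
    X=cv2.triangulatePoints(P[0],P[1],np.float64(u1).reshape(2,1),np.float64(u2).reshape(2,1)); return (X[:3]/X[3]).ravel()
E
python3 - <<'E'
import numpy as np,cv2
from h import *
T=np.load("top0.npz");S=np.load("side0.npz")
a=cv2.resize(T["color"][190:295,190:350],None,fx=5,fy=5,interpolation=cv2.INTER_CUBIC)
b=cv2.resize(S["color"][160:285,235:355],None,fx=4.8,fy=4.8,interpolation=cv2.INTER_CUBIC)
cv2.imwrite("pics/tc.png",a);cv2.imwrite("pics/sc.png",b)
print(proj(T,[178.9,624.9,231]),-T["R"].T@T["t"],-S["R"].T@S["t"])
for uv in[(217,230),(227,256),(313,227)]:print(plane(T,uv,60))
E
```

```text
[[-169.34128131  529.36819425]] [427.80440011 -85.01027749 900.55422179] [349.9011512  618.04902201 491.6432291 ]
[552.93719897 -13.85957105  60.        ]
[491.54263545 -26.69838918  60.        ]
[ 520.7200181  -228.60913127   60.        ]
```

View pics/tc.png

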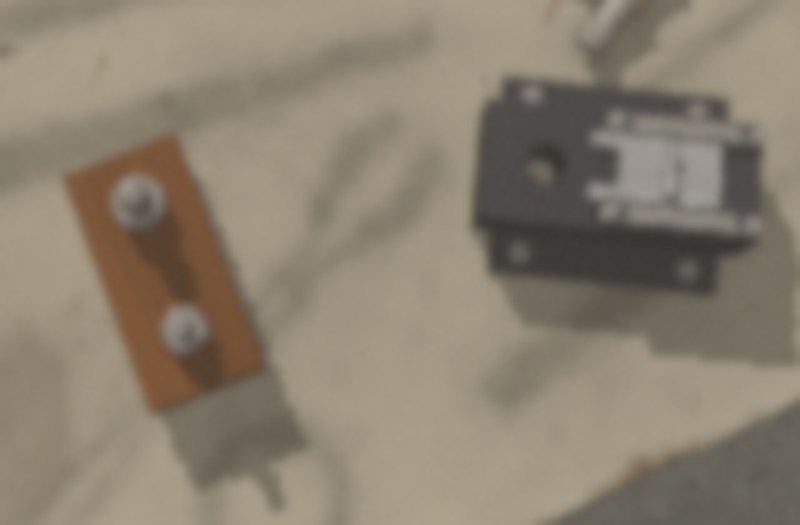

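View pics/sc.png

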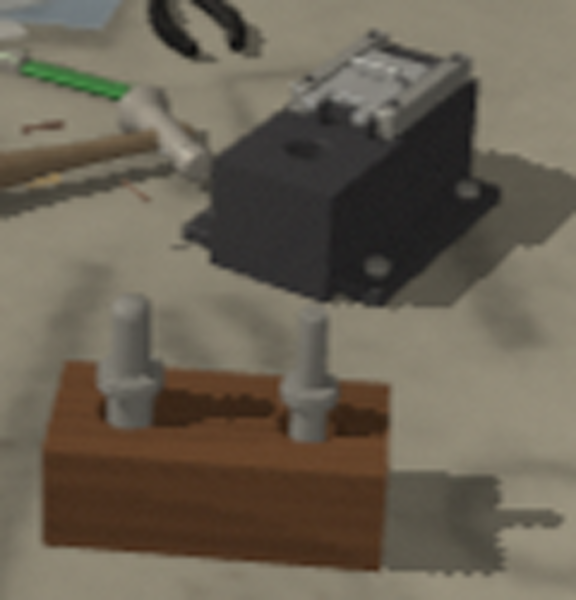

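The crops show the thick, domed stake at crop (137,200) in the top view and (131,300..420) in the side view. This is the stand's far-x hole. The thin flat-topped stake is at (184,328). The bore is at (545,165) in the top view and (304,149) in the side view, with the keeper open on the image-right side (world −y).

```bash
cat >meas.py <<'E'
from h import *
T=np.load("top0.npz");S=np.load("side0.npz")
tc=lambda u,v:((u+.5)/5+190-.5,(v+.5)/5+190-.5)
sc=lambda u,v:((u+.5)/4.8+235-.5,(v+.5)/4.8+160-.5)
# orange stand top face corners (top view) on z=40
cs=[plane(T,tc(*p),40) for p in[(64,178),(176,134),(266,367),(155,412)]]
print("stand corners",np.round(cs,1)); c=np.mean(cs,0); e=(cs[0]+cs[1]-cs[2]-cs[3])[:2]; e/=np.hypot(*e)
print("stand c",c,"axis",e,"holes",c[:2]+31*e,c[:2]-31*e)
cs=[plane(S,sc(*p),40) for p in[(64,362),(390,383),(383,470),(45,452)]]
print("stand side c",np.mean(cs,0))
# bolts z=8
b=[plane(T,tc(*p),11) for p in[(533,95),(697,108),(519,253),(688,270)]]
r=[plane(T,tc(*p),62) for p in[(625,118),(755,132),(608,212),(752,226)]]
for q in(b,r):
    for i in(0,2):
        d=q[i]-q[i+1]; print("block y yaw",np.arctan2(d[1],d[0]))
# bore by dark contour
for n,D,win,z in(("top",T,(290,215,310,232),50),("side",S,(288,182,310,200),50)):
    x0,y0,x1,y1=win; g=cv2.resize(cv2.cvtColor(D["color"][y0:y1,x0:x1],6),None,fx=1,fy=1); print(n);print(g)
print("bore",plane(T,tc(545,165),50),plane(S,sc(304,149),50))
print("bolts centre (x mid)",np.mean(b,0))
print("thick: top collar",plane(T,tc(137,203),56),"side collar",plane(S,sc(130,374),56))
print("thick dome:",plane(S,sc(130,305),82))
print("ridge T",plane(T,tc(675,172),68),"S",plane(S,sc(376,68),68))
E
python3 meas.py
```

```text
stand corners [[573.   19.4  40. ]
 [584.1 -35.   40. ]
 [471.1 -58.   40. ]
 [460.4  -5.3  40. ]]
stand c [522.16936812 -19.74439103  40.        ] axis [0.97832737 0.20706415] holes [552.4975165  -13.32540238] [491.84121973 -26.16337968]
stand side c [521.75292492 -15.9888438   40.        ]
block y yaw 1.3098359639807877
block y yaw 1.290189671744134
block y yaw 1.2812327953244302
block y yaw 1.2929536944007223
top
[[ 77  77  77  77  76  76  76  76  76  76  76  76  76  77  76  76  76  79
   85  93]
 [ 77  77  76  76  76  76  76  76  76  76  75  76  76  75  75  75  76  85
  102 116]
 [ 78  77  77  75  75  76  75  74  73  74  74  74  75  76  75  77  78  90
  111 128]
 [ 77  78  77  77  77  74  72  70  68  67  69  71  73  76  75  76  76  87
  104 118]
 [ 76  78  76  76  75  72  68  64  61  59  62  66  70  74  74  76  76  80
   89  96]
 [ 76  76  76  77  74  70  64  61  58  56  55  59  65  71  74  75  75  76
   77  77]
 [ 77  77  76  75  74  72  71  69  67  62  57  56  62  69  74  76  75  75
   74  72]
 [ 77  76  77  76  76  79  85  88  85  76  65  57  60  68  74  76  76  76
   75  73]

[... 2166 characters left out ...]
 [ 49  49  50  49  51  52  55  54  54  54  55  53  54  53  54  53  54  55
   53  51  43  37]
 [ 50  49  49  48  50  50  50  50  52  53  53  55  54  53  53  54  54  54
   51  40  34  34]
 [ 48  51  47  49  49  47  48  50  49  49  50  52  53  55  53  54  54  50
   40  32  31  33]]
bore [ 537.69130938 -199.94918854   50.        ] [ 538.6897045  -196.95285329   50.        ]
bolts centre (x mid) [ 529.75812748 -233.95445203   11.        ]
thick: top collar [553.08224195 -13.44998196  56.        ] side collar [551.51259861  -7.38195314  56.        ]
thick dome: [552.54508616  -9.87631946  82.        ]
ridge T [ 521.79316722 -254.28935865   68.        ] S [ 520.44728252 -244.19369921   68.        ]
```

```bash
cat >>h.py <<'E'
def plan(target,yaw,n,state=None):
    s=state or monitor.read_state(); p=s["eef_pos"]; y=s["tool_rot"][2]
    dy=(yaw-y+np.pi)%(2*np.pi)-np.pi; st=(np.array(target)-p)/n
    for i in range(n):
        c,k=np.cos(y),np.sin(y)
        print([round(v/1000,4) for v in(c*st[0]+k*st[1],k*st[0]-c*st[1],-st[2])],"tw",round(-dy/n,4)); y+=dy/n
E
python3 - <<'E'
from h import *
plan([552,-11.5,200],1.29,20)
E
```

```text
[np.float64(-0.0267), np.float64(-0.0254), np.float64(0.0015)] tw 0.0786
[np.float64(-0.0286), np.float64(-0.0233), np.float64(0.0015)] tw 0.0786
[np.float64(-0.0303), np.float64(-0.0209), np.float64(0.0015)] tw 0.0786
[np.float64(-0.0319), np.float64(-0.0185), np.float64(0.0015)] tw 0.0786
[np.float64(-0.0333), np.float64(-0.0159), np.float64(0.0015)] tw 0.0786
[np.float64(-0.0344), np.float64(-0.0133), np.float64(0.0015)] tw 0.0786
[np.float64(-0.0353), np.float64(-0.0105), np.float64(0.0015)] tw 0.0786
[np.float64(-0.0361), np.float64(-0.0077), np.float64(0.0015)] tw 0.0786
[np.float64(-0.0365), np.float64(-0.0049), np.float64(0.0015)] tw 0.0786
[np.float64(-0.0368), np.float64(-0.002), np.float64(0.0015)] tw 0.0786
[np.float64(-0.0369), np.float64(0.0009), np.float64(0.0015)] tw 0.0786
[np.float64(-0.0367), np.float64(0.0038), np.float64(0.0015)] tw 0.0786
[np.float64(-0.0363), np.float64(0.0067), np.float64(0.0015)] tw 0.0786
[np.float64(-0.0356), np.float64(0.0095), np.float64(0.0015)] tw 0.0786
[np.float64(-0.0348), np.float64(0.0123), np.float64(0.0015)] tw 0.0786
[np.float64(-0.0337), np.float64(0.015), np.float64(0.0015)] tw 0.0786
[np.float64(-0.0324), np.float64(0.0176), np.float64(0.0015)] tw 0.0786
[np.float64(-0.0309), np.float64(0.0201), np.float64(0.0015)] tw 0.0786
[np.float64(-0.0293), np.float64(0.0224), np.float64(0.0015)] tw 0.0786
[np.float64(-0.0274), np.float64(0.0247), np.float64(0.0015)] tw 0.0786
```

Call:
drive_tool(
  motion=[
    {"fingers": 0.45,"linear": [-0.027,-0.025,0.001],"twist": 0.079},
    {"fingers": 0.45,"linear": [-0.029,-0.023,0.001],"twist": 0.079},
    {"fingers": 0.45,"linear": [-0.03,-0.021,0.001],"twist": 0.079},
    {"fingers": 0.45,"linear": [-0.032,-0.018,0.001],"twist": 0.079},
    {"fingers": 0.45,"linear": [-0.033,-0.016,0.001],"twist": 0.079},
  ],
)

```text
clock: 0.52
eef_pos: [273.2, 465.0, 226.0]
tool_rot: [-3.141, 0.0, 2.464]
force: [0.9, 0.5, 0.2]
width: 38.3
gripper_force: 0.0
```

Call:
drive_tool(
  motion=[
    {"fingers": 0.45,"linear": [-0.034,-0.013,0.001],"twist": 0.079},
    {"fingers": 0.45,"linear": [-0.035,-0.01,0.001],"twist": 0.079},
    {"fingers": 0.45,"linear": [-0.036,-0.008,0.001],"twist": 0.079},
    {"fingers": 0.45,"linear": [-0.036,-0.005,0.001],"twist": 0.079},
    {"fingers": 0.45,"linear": [-0.037,-0.002,0.001],"twist": 0.079},
  ],
)

```text
clock: 0.93
eef_pos: [365.2, 307.1, 221.2]
tool_rot: [-3.141, -0.0, 2.069]
force: [0.8, 0.2, -0.1]
width: 38.1
gripper_force: 0.0
```

Call:
drive_tool(
  motion=[
    {"fingers": 0.45,"linear": [-0.037,0.001,0.001],"twist": 0.079},
    {"fingers": 0.45,"linear": [-0.037,0.004,0.001],"twist": 0.079},
    {"fingers": 0.45,"linear": [-0.036,0.007,0.001],"twist": 0.079},
    {"fingers": 0.45,"linear": [-0.036,0.01,0.001],"twist": 0.079},
    {"fingers": 0.45,"linear": [-0.035,0.012,0.001],"twist": 0.079},
  ],
)

```text
clock: 1.35
eef_pos: [459.0, 147.2, 216.2]
tool_rot: [-3.141, -0.0, 1.674]
force: [0.7, 0.5, -0.8]
width: 38.4
gripper_force: 0.0
```

Call:
drive_tool(
  motion=[
    {"fingers": 0.45,"linear": [-0.033,0.015,0.001],"twist": 0.078},
    {"fingers": 0.45,"linear": [-0.032,0.017,0.001],"twist": 0.078},
    {"fingers": 0.45,"linear": [-0.031,0.02,0.001],"twist": 0.078},
    {"fingers": 0.45,"linear": [-0.029,0.022,0.001],"twist": 0.078},
    {"fingers": 0.45,"linear": [-0.027,0.024,0.001],"twist": 0.078},
  ],
)

```text
clock: 1.77
eef_pos: [549.9, -10.3, 211.0]
tool_rot: [-3.141, 0.0, 1.284]
force: [0.1, 0.8, 0.8]
width: 38.4
gripper_force: 0.0
```

Call:
drive_tool(
  motion=[
    {"fingers": 0.45,"linear": [0,0,0.035],"twist": 0},
    {"fingers": 0.45,"linear": [0,0,0.035],"twist": 0},
    {"fingers": 0.45,"linear": [0,0,0.035],"twist": 0},
    {"fingers": 0.45,"linear": [0,0,0],"twist": 0},
  ],
)

```text
clock: 2.1
eef_pos: [544.6, -8.3, 100.5]
tool_rot: [-3.13, 0.003, 1.287]
force: [-1.2, 0.8, -0.6]
width: 38.3
gripper_force: 0.0
```

```bash
python3 - <<'E'
from h import *
s=monitor.read_state();print(s["eef_pos"],s["tool_rot"],s["qpos"])
ims=[]
p=s["eef_pos"]
for n in("top","side"):
    d=get(n);np.savez(n+"1.npz",**d); u=proj(d,p)[0];print(n,u)
    x,y=int(u[0])-40,int(u[1])-50
    c=cv2.resize(d["color"][y:y+100,x:x+80],None,fx=5,fy=5,interpolation=cv2.INTER_CUBIC);print(x,y)
    cv2.circle(c,tuple(int(v) for v in (u-[x,y]+.5)*5),3,(0,0,255),-1);ims.append(c)
cv2.imwrite("pics/a1.png",np.hstack(ims))
E
```

```text
[544.61543865  -8.26986208 100.48361195] [-3.12986424e+00  3.12276386e-03  1.28749429e+00] [-0.27975239  0.70308394  0.37936903  1.92430436 -0.43307426  0.60741176
  0.09800459]
top [213.01855427 231.7961594 ]
173 181
side [266.19902848 214.62196838]
226 164
```

View pics/a1.png

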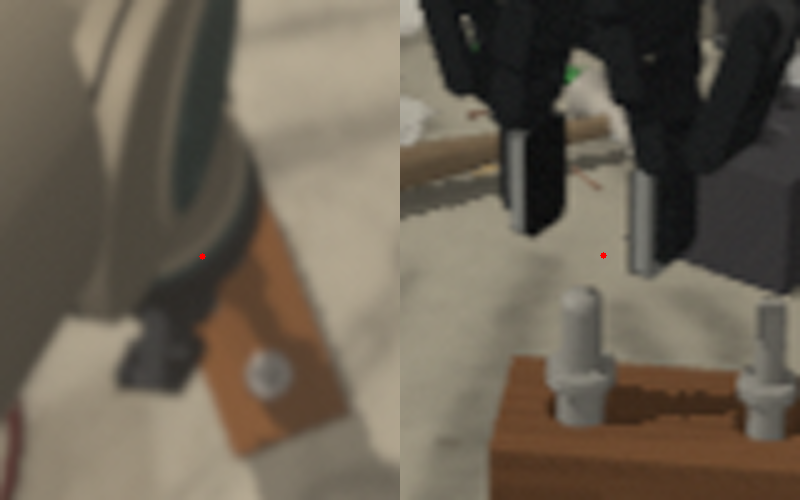

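The picture shows the open fingers above the thick stake, but about 4 px (7 mm) short of it in x: the stake axis is at column 581 and the TCP at 603.

Call:
drive_tool(
  motion=[
    {"fingers": 0.45,"linear": [0.0,0.0,0],"twist": 0},
    {"fingers": 0.45,"linear": [0.0,0.0,0],"twist": 0},
  ],
)

```text
clock: 2.37
eef_pos: [551.1, -8.7, 108.5]
tool_rot: [3.138, -0.001, 1.288]
force: [0.9, 0.3, 0.6]
width: 38.1
gripper_force: 0.0
```

```bash
python3 - <<'E'
from h import *
plan([552,-11.0,90],1.29,1)
E
```

```text
[np.float64(-0.002), np.float64(0.0015), np.float64(0.0185)] tw -0.002
```

Call:
drive_tool(
  motion=[
    {"fingers": 0.45,"linear": [-0.002,0.001,0.008],"twist": 0},
    {"fingers": 0.45,"linear": [0,0,0.01],"twist": 0},
    {"fingers": 0.45,"linear": [0,0,0.01],"twist": 0},
    {"fingers": 0.45,"linear": [0,0,0.01],"twist": 0},
    {"fingers": 0.45,"linear": [0,0,0.006],"twist": 0},
  ],
)

```text
clock: 2.78
eef_pos: [549.0, -10.7, 60.6]
tool_rot: [-3.139, 0.0, 1.288]
force: [-0.7, -0.4, 0.7]
width: 38.7
gripper_force: 0.0
```

Call:
drive_tool(
  motion=[
    {"fingers": 0.45,"linear": [0,0,0],"twist": 0},
    {"fingers": 0.45,"linear": [0,0,0],"twist": 0},
  ],
)

```text
clock: 2.95
eef_pos: [549.4, -11.0, 61.6]
tool_rot: [-3.14, 0.0, 1.288]
force: [-0.6, 0.7, -0.5]
width: 38.6
gripper_force: 0.0
```

```bash
python3 - <<'E'
from h import *
s=monitor.read_state();p=s["eef_pos"];print(p,s["tool_rot"])
d=get("side");u=proj(d,p)[0];x,y=int(u[0])-50,int(u[1])-65
c=cv2.resize(d["color"][y:y+100,x:x+100],None,fx=6,fy=6,interpolation=cv2.INTER_CUBIC);print(x,y,u)
cv2.circle(c,tuple(int(v) for v in (u-[x,y]+.5)*6),3,(0,0,255),-1)
cv2.imwrite("pics/a2.png",c)
E
```

```text
[549.43240675 -10.99423563  61.59628696] [-3.14027369e+00  4.26650889e-04  1.28755759e+00]
213 168 [263.60902819 233.7336222 ]
```

View pics/a2.png

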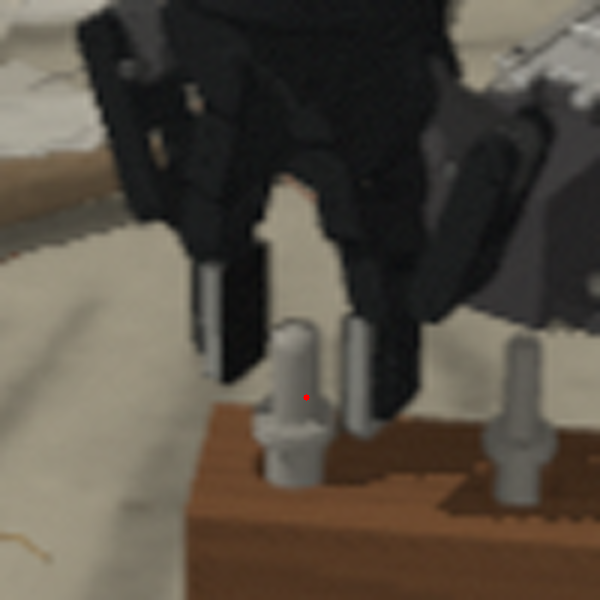

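The side view shows the stem between the fingers: stem axis at column 295, TCP dot at (306,397). I shift by about 2 mm and close.

Call:
drive_tool(
  motion=[
    {"fingers": 0.45,"linear": [0.0015,0.002,0],"twist": 0},
    {"fingers": 0.3,"linear": [0,0,0],"twist": 0},
    {"fingers": 0.2,"linear": [0,0,0],"twist": 0},
    {"fingers": 0.0,"linear": [0,0,0],"twist": 0},
    {"fingers": 0.0,"linear": [0,0,0],"twist": 0},
  ],
)

```text
clock: 3.42
eef_pos: [552.8, -10.0, 62.8]
tool_rot: [3.14, -0.0, 1.288]
force: [-0.0, -0.2, 3.0]
width: 11.3
gripper_force: 58.5
```

Call:
drive_tool(
  motion=[
    {"fingers": 0.0,"linear": [0,0,0],"twist": 0},
    {"fingers": 0.0,"linear": [0,0,0],"twist": 0},
    {"fingers": 0.0,"linear": [0,0,0],"twist": 0},
  ],
)

```text
clock: 3.67
eef_pos: [552.8, -10.0, 62.8]
tool_rot: [3.14, -0.0, 1.288]
force: [0.7, -0.3, 5.8]
width: 11.6
gripper_force: 58.7
```

Call:
drive_tool(
  motion=[
    {"fingers": 0.0,"linear": [0,0,-0.006],"twist": 0},
    {"fingers": 0.0,"linear": [0,0,-0.006],"twist": 0},
    {"fingers": 0.0,"linear": [0,0,-0.006],"twist": 0},
    {"fingers": 0.0,"linear": [0,0,0],"twist": 0},
    {"fingers": 0.0,"linear": [0,0,0],"twist": 0},
  ],
)

```text
clock: 4.08
eef_pos: [552.4, -9.9, 80.7]
tool_rot: [3.141, -0.0, 1.288]
force: [0.1, -0.8, -2.0]
width: 11.5
gripper_force: 58.6
```

Call:
drive_tool(
  motion=[
    {"fingers": 0.0,"linear": [0.004,0,0],"twist": 0},
    {"fingers": 0.0,"linear": [0.004,0,0],"twist": 0},
    {"fingers": 0.0,"linear": [0,0,0],"twist": 0},
  ],
)

```text
clock: 4.33
eef_pos: [554.0, -3.3, 80.2]
tool_rot: [-3.141, 0.002, 1.288]
force: [-2.5, -4.5, 1.2]
width: 11.7
gripper_force: 58.8
```

```bash
python3 - <<'E'
from h import *
s=monitor.read_state();p=s["eef_pos"];print(p,s["tool_rot"])
d=get("side");u=proj(d,p)[0];x,y=int(u[0])-50,int(u[1])-65
c=cv2.resize(d["color"][y:y+100,x:x+100],None,fx=6,fy=6,interpolation=cv2.INTER_CUBIC);print(x,y,u)
cv2.imwrite("pics/a3.png",c)
E
```

```text
[553.99880139  -3.30274952  80.18298652] [-3.14119430e+00  2.14248282e-03  1.28797273e+00]
209 160 [259.54562325 225.99409761]
```

View pics/a3.png

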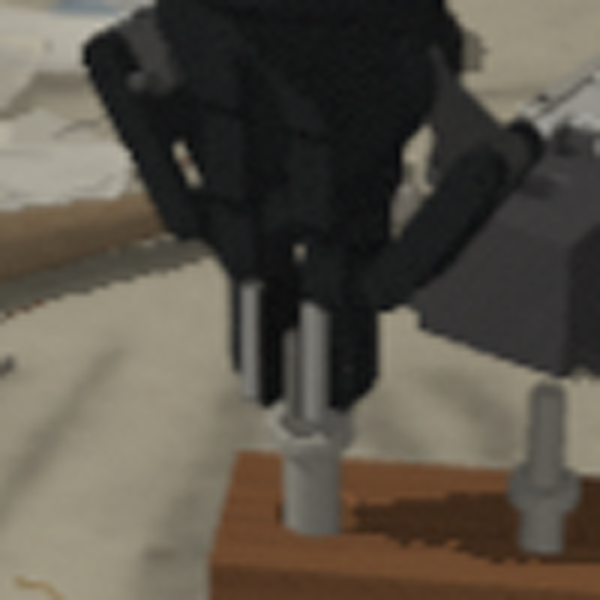

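The picture shows the stake held and lifted, still in the hole, with pad edges at columns 250 and 313. The reaction is 4.5 N, so it has begun pressing the rim; I keep going.

Call:
drive_tool(
  motion=[
    {"fingers": 0.0,"linear": [0.003,0,0],"twist": 0},
    {"fingers": 0.0,"linear": [0,0,0],"twist": 0},
  ],
)

```text
clock: 4.55
eef_pos: [554.4, -1.9, 80.3]
tool_rot: [-3.141, 0.004, 1.287]
force: [-3.2, -7.3, 2.6]
width: 11.2
gripper_force: 58.9
```

Call:
drive_tool(
  motion=[
    {"fingers": 0.0,"linear": [0.003,0,0],"twist": 0},
    {"fingers": 0.0,"linear": [0,0,0],"twist": 0},
  ],
)

```text
clock: 4.72
eef_pos: [555.3, 0.8, 80.3]
tool_rot: [-3.141, 0.004, 1.286]
force: [-3.0, -6.7, 2.3]
width: 11.2
gripper_force: 59.1
```

Call:
drive_tool(
  motion=[
    {"fingers": 0.0,"linear": [0.002,0,0],"twist": 0},
    {"fingers": 0.0,"linear": [0,0,0],"twist": 0},
  ],
)

```text
clock: 4.88
eef_pos: [556.0, 2.8, 80.3]
tool_rot: [-3.141, 0.003, 1.286]
force: [-2.0, -7.1, 2.5]
width: 11.5
gripper_force: 59.2
```

Call:
drive_tool(
  motion=[
    {"fingers": 0.0,"linear": [-0.001,0,-0.008],"twist": 0},
    {"fingers": 0.0,"linear": [0,0,-0.012],"twist": 0},
    {"fingers": 0.0,"linear": [0,0,-0.012],"twist": 0},
    {"fingers": 0.0,"linear": [0,0,-0.012],"twist": 0},
    {"fingers": 0.0,"linear": [0,0,0],"twist": 0},
  ],
)

```text
clock: 5.3
eef_pos: [558.0, 5.2, 125.9]
tool_rot: [3.138, -0.002, 1.288]
force: [1.0, -0.3, -2.0]
width: 11.5
gripper_force: 59.0
```

```bash
python3 - <<'E'
from h import *
s=monitor.read_state();p=s["eef_pos"];print(p,s["tool_rot"],s["force"])
ims=[]
for n in("side","top"):
    d=get(n);np.savez(n+"2.npz",**d);u=proj(d,p)[0];x,y=int(u[0])-32,int(u[1])-40
    c=cv2.resize(d["color"][y:y+90,x:x+64],None,fx=6,fy=6,interpolation=cv2.INTER_CUBIC);print(x,y,u)
    ims.append(c)
cv2.imwrite("pics/a4.png",np.hstack(ims))
E
```

```text
[557.95159804   5.22972742 125.92851599] [ 3.13844716e+00 -1.99798367e-03  1.28833043e+00] [ 1.04914955 -0.32996324 -2.00534111]
223 163 [255.55763966 203.30434646]
172 185 [204.21814872 225.15255968]
```

View pics/a4.png

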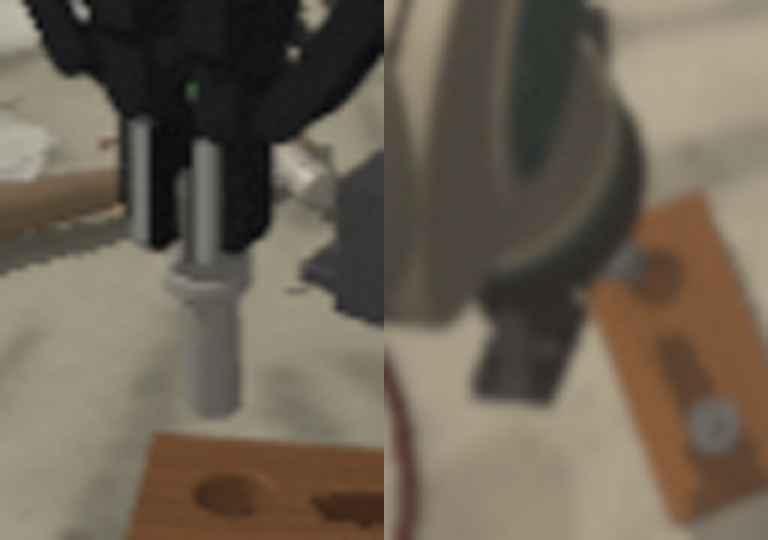

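The side view shows the stake hanging clear of the hole, collar centre at about (207,272) and foot at about (214,405). In the top view the foot peeks out at about (628,262), so it leans towards tool +x.

```bash
python3 - <<'E'
from h import *
S=np.load("side2.npz");T=np.load("top2.npz")
p=np.array([557.95,5.23,125.9]);yw=1.288;X=np.array([np.cos(yw),np.sin(yw),0]);Y=np.array([np.sin(yw),-np.cos(yw),0])
f=lambda a,x,y:((a[0]+.5)/6-.5+x,(a[1]+.5)/6-.5+y)
def pl(uv):
    c,r=ray(S,uv);q=c+r*((p-c)@Y)/(r@Y);return q
C=pl(f((207.5,272),223,163));F=pl(f((214,403),223,163))
print("C",(C-p)@X,C[2],"F",(F-p)@X,F[2],np.degrees(np.arctan2((C-F)@X,C[2]-F[2])),np.linalg.norm(C-F))
for a in((628-384,262),):
  for z in(68,74,80):
    q=plane(T,f(a,172,185),z);print(z,(q-p)@X,(q-p)@Y)
# predicted for lean angles: pivot (0,+?) 
for th in np.radians([0,6,10,14]):
  piv=p+[0,0,8.]; ax=np.sin(th)*X+np.array([0,0,np.cos(th)])
  print(np.degrees(th),[np.round((proj(S,piv-ax*l)[0]-[223,163]+.5)*6,0) for l in(16,59)],np.round((proj(T,piv-ax*59)[0]-[172,185]+.5)*6,0))
E
```

```text
C -4.423782239794914 115.5838000062173 F -7.730249872577309 73.32669195575801 4.4740739267235 42.386270288795515
68 -9.632941782786787 2.3763784957758336
74 -10.449746095825988 1.6400543773422214
80 -11.266550408865202 0.9037302589086131
0.0 [array([198., 272.]), array([198., 411.])] [216. 264.]
6.000000000000001 [array([202., 269.]), array([211., 400.])] [232. 265.]
10.0 [array([204., 267.]), array([220., 392.])] [243. 266.]
14.0 [array([207., 264.]), array([228., 382.])] [253. 267.]
```

Call:
drive_tool(
  motion=[
    {"fingers": 0.0,"linear": [-0.004,0,0.01],"twist": 0},
    {"fingers": 0.0,"linear": [0,0,0.01],"twist": 0},
    {"fingers": 0.0,"linear": [0,0,0.01],"twist": 0},
    {"fingers": 0.0,"linear": [0,0,0.01],"twist": 0},
    {"fingers": 0.0,"linear": [0,0,0],"twist": 0},
  ],
)

```text
clock: 5.82
eef_pos: [553.7, 0.0, 81.4]
tool_rot: [-3.138, 0.002, 1.287]
force: [0.1, -1.1, -2.5]
width: 11.5
gripper_force: 58.9
```

Call:
drive_tool(
  motion=[
    {"fingers": 0.0,"linear": [0.004,0,0],"twist": 0},
    {"fingers": 0.0,"linear": [0.003,0,0],"twist": 0},
    {"fingers": 0.0,"linear": [0,0,0],"twist": 0},
  ],
)

```text
clock: 6.07
eef_pos: [556.2, 5.3, 83.7]
tool_rot: [-3.14, 0.004, 1.287]
force: [-0.7, -6.4, -4.6]
width: 11.7
gripper_force: 58.8
```

Call:
drive_tool(
  motion=[
    {"fingers": 0.0,"linear": [0.003,0,0],"twist": 0},
    {"fingers": 0.0,"linear": [0.003,0,0],"twist": 0},
    {"fingers": 0.0,"linear": [0,0,0],"twist": 0},
  ],
)

```text
clock: 6.32
eef_pos: [558.2, 11.4, 84.1]
tool_rot: [-3.141, 0.003, 1.287]
force: [-1.5, -4.9, -3.1]
width: 11.6
gripper_force: 59.0
```

Call:
drive_tool(
  motion=[
    {"fingers": 0.0,"linear": [-0.003,0,-0.004],"twist": 0},
    {"fingers": 0.0,"linear": [0,0,-0.01],"twist": 0},
    {"fingers": 0.0,"linear": [0,0,-0.012],"twist": 0},
    {"fingers": 0.0,"linear": [0,0,-0.012],"twist": 0},
    {"fingers": 0.0,"linear": [0,0,-0.012],"twist": 0},
  ],
)

```text
clock: 6.73
eef_pos: [558.7, 11.3, 136.0]
tool_rot: [3.141, -0.002, 1.288]
force: [0.8, -0.4, -1.3]
width: 11.3
gripper_force: 59.2
```

Call:
drive_tool(
  motion=[
    {"fingers": 0.0,"linear": [0,0,0],"twist": 0},
    {"fingers": 0.0,"linear": [0,0,0],"twist": 0},
  ],
)

```text
clock: 6.9
eef_pos: [559.0, 11.1, 135.6]
tool_rot: [3.139, -0.002, 1.289]
force: [0.5, 0.0, -2.0]
width: 11.4
gripper_force: 59.2
```

```bash
cat >>h.py <<'E'
def stakeaxis(d,p,verbose=1):
    "grey (unsaturated) pixels below the TCP in the side view: per-row extents of the post"
    u=proj(d,p)[0];x0,y0=int(u[0])-25,int(u[1])
    hsv=cv2.cvtColor(d["color"],cv2.COLOR_BGR2HSV)[y0:y0+36,x0:x0+50]
    m=((hsv[...,1]<38)&(hsv[...,2]>60)).astype(np.uint8)
    n,l,st,ce=cv2.connectedComponentsWithStats(m)
    k=1+np.argmax(st[1:,4]);
    for r in range(m.shape[0]):
        c=np.flatnonzero(l[r]==k)
        if len(c):print(y0+r,x0+c[0],x0+c[-1],(c[0]+c[-1])/2+x0)
E
python3 - <<'E'
from h import *
s=monitor.read_state();p=s["eef_pos"];print(p,s["tool_rot"],s["force"])
for n in("side","top"): np.savez(n+"3.npz",**get(n))
for k in(2,3):
    d=np.load(f"side{k}.npz");q=p if k==3 else np.array([557.95,5.23,125.9]);print(k,proj(d,q));stakeaxis(d,q)
E
```

```text
[559.0352523   11.12303725 135.56114027] [ 3.13934553e+00 -1.96682203e-03  1.28861419e+00] [ 0.47349323  0.04008763 -1.9904013 ]
2 [[255.55852722 203.32060866]]
203 252 259 255.5
204 250 264 257.0
205 250 264 257.0
206 250 264 257.0
207 250 264 257.0
208 250 264 257.0
209 250 264 257.0
210 250 264 257.0
211 251 263 257.0
212 252 262 257.0
213 253 262 257.5
214 253 262 257.5
215 253 262 257.5
216 253 262 257.5
217 253 262 257.5
218 253 262 257.5
219 253 262 257.5
220 253 262 257.5
221 253 262 257.5
222 253 262 257.5
223 253 262 257.5
224 253 262 257.5
225 253 262 257.5
226 253 262 257.5
227 253 262 257.5
228 254 262 258.0
229 254 262 258.0
230 254 262 258.0
231 254 261 257.5
232 256 260 258.0
3 [[253.65756318 199.50409137]]
199 250 263 256.5
200 249 263 256.0
201 249 263 256.0
202 249 263 256.0
203 249 263 256.0
204 250 264 257.0
205 250 263 256.5
206 250 262 256.0
207 251 262 256.5
208 252 262 257.0
209 253 262 257.5
210 253 262 257.5
211 253 262 257.5
212 253 262 257.5
213 254 262 258.0
214 253 263 258.0
215 254 263 258.5
216 254 263 258.5
217 254 263 258.5
218 254 263 258.5
219 254 263 258.5
220 255 263 259.0
221 255 264 259.5
222 255 264 259.5
223 255 264 259.5
224 255 263 259.0
225 256 263 259.5
226 259 260 259.5
```

Comparing the column slope with the projected model gives a lean of about 12°. I now locate the bore along block y by touching the block's plain +y face lightly with the foot.

Call:
drive_tool(
  motion=[
    {"fingers": 0.0,"linear": [-0.014,0.004,0],"twist": 0},
    {"fingers": 0.0,"linear": [-0.028,0.0075,0],"twist": 0},
    {"fingers": 0.0,"linear": [-0.033,0.009,0],"twist": 0},
    {"fingers": 0.0,"linear": [-0.033,0.009,0],"twist": 0},
    {"fingers": 0.0,"linear": [-0.022,0.006,0],"twist": 0},
  ],
)

```text
clock: 7.42
eef_pos: [555.0, -128.4, 133.8]
tool_rot: [-3.141, 0.002, 1.285]
force: [0.4, -0.7, -2.1]
width: 11.0
gripper_force: 59.2
```

Call:
drive_tool(
  motion=[
    {"fingers": 0.0,"linear": [-0.012,0.003,0],"twist": 0},
    {"fingers": 0.0,"linear": [0,0,0.01],"twist": 0},
    {"fingers": 0.0,"linear": [0,0,0.016],"twist": 0},
    {"fingers": 0.0,"linear": [0,0,0.014],"twist": 0},
    {"fingers": 0.0,"linear": [0,0,0.006],"twist": 0},
  ],
)

```text
clock: 7.83
eef_pos: [554.1, -133.3, 85.5]
tool_rot: [-3.137, -0.002, 1.29]
force: [0.2, 0.9, -2.0]
width: 12.0
gripper_force: 59.2
```

Call:
drive_tool(
  motion=[
    {"fingers": 0.0,"linear": [0,0,0],"twist": 0},
    {"fingers": 0.0,"linear": [0,0,0],"twist": 0},
  ],
)

```text
clock: 8.0
eef_pos: [555.3, -135.3, 87.7]
tool_rot: [-3.14, -0.001, 1.29]
force: [0.6, -0.4, -1.9]
width: 11.3
gripper_force: 59.2
```

```bash
python3 - <<'E'
from h import *
s=monitor.read_state();p=s["eef_pos"];print(p,s["tool_rot"],s["force"],s["qpos"])
B=np.array([538.4,-198.3]);yw=1.289;X=np.array([np.cos(yw),np.sin(yw)]);Y=np.array([np.sin(yw),-np.cos(yw)])
print((p[:2]-B)@X,(p[:2]-B)@Y)
d=get("side",);np.savez("side4.npz",**d);u=proj(d,p)[0];x,y=int(u[0])-50,int(u[1])-50;print(x,y)
cv2.imwrite("pics/a5.png",cv2.resize(d["color"][y:y+100,x:x+100],None,fx=6,fy=6,interpolation=cv2.INTER_CUBIC))
E
```

```text
[ 555.28279755 -135.31665553   87.68665882] [-3.14013172e+00 -6.74374528e-04  1.28951339e+00] [ 0.62021363 -0.41658531 -1.92605232] [-0.03225063  0.74316611  0.35353824  1.86678427 -0.42423113  0.60756871
  0.30724997]
65.19391644857673 -1.2976102260299456
231 136
```

View pics/a5.png

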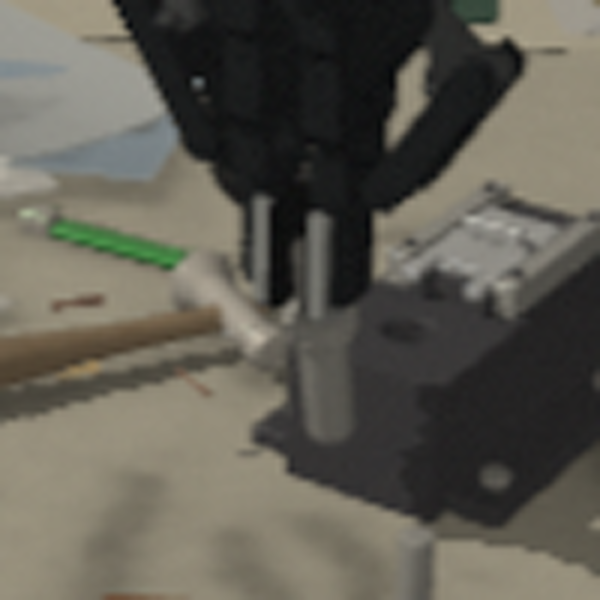

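The side view shows the leaning stake in front of the block's +y face, with the foot at about (330,440) and the bore visible at (403,330). Now a gentle touch.

Call:
drive_tool(
  motion=[
    {"fingers": 0.0,"linear": [-0.003,0.001,0],"twist": 0},
    {"fingers": 0.0,"linear": [-0.003,0,0],"twist": 0},
    {"fingers": 0.0,"linear": [0,0,0],"twist": 0},
  ],
)

```text
clock: 8.3
eef_pos: [554.9, -144.2, 89.0]
tool_rot: [3.14, 0.001, 1.287]
force: [0.6, -0.4, -2.7]
width: 11.7
gripper_force: 59.2
```

Call:
drive_tool(
  motion=[
    {"fingers": 0.0,"linear": [-0.0015,0,0],"twist": 0},
    {"fingers": 0.0,"linear": [0,0,0],"twist": 0},
  ],
)

```text
clock: 8.47
eef_pos: [554.2, -144.9, 88.6]
tool_rot: [3.141, 0.0, 1.287]
force: [0.4, -0.6, -2.1]
width: 11.2
gripper_force: 59.2
```

Call:
drive_tool(
  motion=[
    {"fingers": 0.0,"linear": [-0.0015,0,0],"twist": 0},
    {"fingers": 0.0,"linear": [0,0,0],"twist": 0},
  ],
)

```text
clock: 8.63
eef_pos: [553.7, -146.2, 88.4]
tool_rot: [3.142, 0.0, 1.287]
force: [0.0, -0.2, -1.9]
width: 11.6
gripper_force: 59.2
```

Call:
drive_tool(
  motion=[
    {"fingers": 0.0,"linear": [-0.0015,0,0],"twist": 0},
    {"fingers": 0.0,"linear": [0,0,0],"twist": 0},
  ],
)

```text
clock: 8.8
eef_pos: [553.4, -147.3, 88.3]
tool_rot: [-3.142, -0.0, 1.288]
force: [-0.4, 1.6, -1.1]
width: 11.4
gripper_force: 59.2
```

Call:
drive_tool(
  motion=[
    {"fingers": 0.0,"linear": [-0.0015,0,0],"twist": 0},
    {"fingers": 0.0,"linear": [0,0,0],"twist": 0},
  ],
)

```text
clock: 8.97
eef_pos: [553.2, -148.2, 88.4]
tool_rot: [-3.141, -0.001, 1.288]
force: [0.3, 2.6, -0.4]
width: 11.3
gripper_force: 59.2
```

Call:
drive_tool(
  motion=[
    {"fingers": 0.0,"linear": [-0.001,0,0],"twist": 0},
    {"fingers": 0.0,"linear": [0,0,0],"twist": 0},
  ],
)

```text
clock: 9.13
eef_pos: [553.0, -148.9, 88.4]
tool_rot: [-3.142, -0.001, 1.288]
force: [0.9, 3.4, 0.4]
width: 11.3
gripper_force: 59.3
```

Call:
drive_tool(
  motion=[
    {"fingers": 0.0,"linear": [-0.001,0,0],"twist": 0},
    {"fingers": 0.0,"linear": [0,0,0],"twist": 0},
  ],
)

```text
clock: 9.3
eef_pos: [552.7, -149.7, 88.4]
tool_rot: [-3.142, -0.001, 1.288]
force: [1.1, 4.2, 0.3]
width: 12.0
gripper_force: 59.4
```

Contact starts at TCP y ≈ −146.5. The foot's edge is then on the face 30 mm from the bore's axis, so the bore needs about 38.4 mm more along −tool x. I back off and rise first.

Call:
drive_tool(
  motion=[
    {"fingers": 0.0,"linear": [0.006,0,0],"twist": 0},
    {"fingers": 0.0,"linear": [0,0,-0.009],"twist": 0},
    {"fingers": 0.0,"linear": [0,0,-0.009],"twist": 0},
    {"fingers": 0.0,"linear": [0,0,-0.009],"twist": 0},
    {"fingers": 0.0,"linear": [0,0,0],"twist": 0},
  ],
)

```text
clock: 9.72
eef_pos: [555.4, -146.4, 117.7]
tool_rot: [3.137, 0.001, 1.287]
force: [0.2, 0.9, -1.0]
width: 11.6
gripper_force: 59.2
```

Call:
drive_tool(
  motion=[
    {"fingers": 0.0,"linear": [-0.01,0,0],"twist": 0},
    {"fingers": 0.0,"linear": [-0.013,0,0],"twist": 0},
    {"fingers": 0.0,"linear": [-0.01,0,0],"twist": 0},
    {"fingers": 0.0,"linear": [-0.006,0,0],"twist": 0},
    {"fingers": 0.0,"linear": [0,0,0],"twist": 0},
  ],
)

```text
clock: 10.13
eef_pos: [541.9, -185.6, 115.2]
tool_rot: [-3.141, 0.002, 1.283]
force: [0.0, 0.1, -1.1]
width: 11.5
gripper_force: 59.2
```

Call:
drive_tool(
  motion=[
    {"fingers": 0.0,"linear": [0,0,0],"twist": 0},
    {"fingers": 0.0,"linear": [0,0,0],"twist": 0},
  ],
)

```text
clock: 10.3
eef_pos: [543.2, -182.0, 115.0]
tool_rot: [-3.141, -0.001, 1.288]
force: [-0.5, 0.9, -2.2]
width: 11.7
gripper_force: 59.2
```

```bash
python3 - <<'E'
from h import *
plan([542.9,-183.4,108],1.29,1)
s=monitor.read_state();p=s["eef_pos"];print(p)
d=get("side");np.savez("side5.npz",**d);stakeaxis(d,p)
E
```

```text
[np.float64(-0.0015), np.float64(0.0001), np.float64(0.007)] tw -0.0022
[ 543.18610593 -181.95745377  115.01604757]
163 293 298 295.5
164 291 303 297.0
165 291 303 297.0
166 291 315 303.0
167 291 315 303.0
168 292 315 303.5
169 292 315 303.5
170 293 319 306.0
171 294 318 306.0
172 294 319 306.5
173 294 319 306.5
174 294 319 306.5
175 294 319 306.5
176 294 319 306.5
177 294 319 306.5
178 295 319 307.0
179 295 319 307.0
180 294 319 306.5
181 295 319 307.0
182 294 319 306.5
183 292 319 305.5
184 270 319 294.5
185 270 319 294.5
186 270 319 294.5
187 270 318 294.0
188 270 316 293.0
189 270 316 293.0
190 270 284 277.0
191 270 283 276.5
192 270 281 275.5
193 271 279 275.0
194 272 279 275.5
195 272 279 275.5
196 273 278 275.5
197 276 279 277.5
```

Call:
drive_tool(
  motion=[
    {"fingers": 0.0,"linear": [-0.0015,0,0],"twist": 0},
    {"fingers": 0.0,"linear": [0,0,0.003],"twist": 0},
    {"fingers": 0.0,"linear": [0,0,0.003],"twist": 0},
    {"fingers": 0.0,"linear": [0,0,0.002],"twist": 0},
    {"fingers": 0.0,"linear": [0,0,0],"twist": 0},
  ],
)

```text
clock: 10.77
eef_pos: [542.4, -183.4, 106.6]
tool_rot: [-3.14, -0.0, 1.288]
force: [-0.3, 0.0, -0.9]
width: 11.6
gripper_force: 59.2
```

Call:
drive_tool(
  motion=[
    {"fingers": 0.0,"linear": [0,0,0.0015],"twist": 0},
    {"fingers": 0.0,"linear": [0,0,0.0015],"twist": 0},
    {"fingers": 0.0,"linear": [0,0,0],"twist": 0},
  ],
)

```text
clock: 11.02
eef_pos: [542.6, -183.7, 104.0]
tool_rot: [-3.141, -0.0, 1.288]
force: [0.1, -0.4, -1.6]
width: 11.5
gripper_force: 59.2
```

Call:
drive_tool(
  motion=[
    {"fingers": 0.0,"linear": [0,0,0.001],"twist": 0},
    {"fingers": 0.0,"linear": [0,0,0.001],"twist": 0},
    {"fingers": 0.0,"linear": [0,0,0],"twist": 0},
  ],
)

```text
clock: 11.27
eef_pos: [542.7, -183.7, 102.2]
tool_rot: [-3.141, -0.0, 1.288]
force: [-0.8, 0.0, -1.6]
width: 11.1
gripper_force: 59.2
```

Call:
drive_tool(
  motion=[
    {"fingers": 0.0,"linear": [0,0,0.001],"twist": 0},
    {"fingers": 0.0,"linear": [0,0,0.0005],"twist": 0},
    {"fingers": 0.0,"linear": [0,0,0],"twist": 0},
  ],
)

```text
clock: 11.52
eef_pos: [542.7, -183.8, 100.7]
tool_rot: [-3.141, -0.0, 1.288]
force: [-0.2, -0.5, -1.4]
width: 11.7
gripper_force: 59.2
```

Call:
drive_tool(
  motion=[
    {"fingers": 0.0,"linear": [0,0,0.001],"twist": 0},
    {"fingers": 0.0,"linear": [0,0,0.0005],"twist": 0},
    {"fingers": 0.0,"linear": [0,0,0],"twist": 0},
  ],
)

```text
clock: 11.77
eef_pos: [542.8, -183.7, 99.2]
tool_rot: [-3.141, -0.0, 1.288]
force: [0.1, -1.3, -1.5]
width: 11.4
gripper_force: 59.2
```

Call:
drive_tool(
  motion=[
    {"fingers": 0.0,"linear": [0,0,0.001],"twist": 0},
    {"fingers": 0.0,"linear": [0,0,0],"twist": 0},
  ],
)

```text
clock: 11.93
eef_pos: [542.7, -183.8, 98.1]
tool_rot: [-3.141, -0.0, 1.288]
force: [-0.1, 0.6, -1.7]
width: 11.5
gripper_force: 59.2
```

Call:
drive_tool(
  motion=[
    {"fingers": 0.0,"linear": [0,0,0.001],"twist": 0},
    {"fingers": 0.0,"linear": [0,0,0.001],"twist": 0},
    {"fingers": 0.0,"linear": [0,0,0],"twist": 0},
  ],
)

```text
clock: 12.18
eef_pos: [542.7, -183.8, 96.1]
tool_rot: [-3.141, 0.0, 1.288]
force: [-0.5, -0.6, -1.4]
width: 11.3
gripper_force: 59.2
```

Call:
drive_tool(
  motion=[
    {"fingers": 0.0,"linear": [0,0,0.001],"twist": 0},
    {"fingers": 0.0,"linear": [0,0,0.001],"twist": 0},
    {"fingers": 0.0,"linear": [0,0,0],"twist": 0},
  ],
)

```text
clock: 12.43
eef_pos: [542.6, -183.9, 94.1]
tool_rot: [-3.141, 0.0, 1.288]
force: [-0.6, -0.5, -1.8]
width: 11.5
gripper_force: 59.3
```

Call:
drive_tool(
  motion=[
    {"fingers": 0.0,"linear": [0,0,0.001],"twist": 0},
    {"fingers": 0.0,"linear": [0,0,0.0005],"twist": 0},
    {"fingers": 0.0,"linear": [0,0,0],"twist": 0},
  ],
)

```text
clock: 12.68
eef_pos: [542.6, -183.9, 92.7]
tool_rot: [-3.141, 0.0, 1.288]
force: [-0.9, -1.1, -1.5]
width: 11.8
gripper_force: 59.3
```

Call:
drive_tool(
  motion=[
    {"fingers": 0.0,"linear": [-0.002,0,0],"twist": 0},
    {"fingers": 0.0,"linear": [-0.002,0,0],"twist": 0},
    {"fingers": 0.0,"linear": [0,0,0],"twist": 0},
  ],
)

```text
clock: 12.93
eef_pos: [541.8, -186.4, 92.8]
tool_rot: [-3.141, -0.002, 1.288]
force: [-0.6, 2.8, 0.8]
width: 11.3
gripper_force: 59.3
```

Call:
drive_tool(
  motion=[
    {"fingers": 0.0,"linear": [-0.002,0,0],"twist": 0},
    {"fingers": 0.0,"linear": [-0.002,0,0],"twist": 0},
    {"fingers": 0.0,"linear": [0,0,0],"twist": 0},
  ],
)

```text
clock: 13.18
eef_pos: [541.2, -188.6, 92.9]
tool_rot: [-3.141, -0.004, 1.289]
force: [0.6, 7.5, 1.2]
width: 11.4
gripper_force: 59.6
```

Call:
drive_tool(
  motion=[
    {"fingers": 0.0,"linear": [-0.002,0,0],"twist": 0},
    {"fingers": 0.0,"linear": [-0.002,0,0],"twist": 0},
    {"fingers": 0.0,"linear": [0,0,0],"twist": 0},
  ],
)

```text
clock: 13.43
eef_pos: [540.1, -192.9, 93.0]
tool_rot: [-3.141, -0.004, 1.289]
force: [-0.2, 6.2, 3.8]
width: 11.6
gripper_force: 59.4
```

Call:
drive_tool(
  motion=[
    {"fingers": 0.0,"linear": [-0.002,0,0],"twist": 0},
    {"fingers": 0.0,"linear": [-0.001,0,0.001],"twist": 0},
    {"fingers": 0.0,"linear": [0,0,0.001],"twist": 0},
    {"fingers": 0.0,"linear": [0,0,0.001],"twist": 0},
  ],
)

```text
clock: 13.77
eef_pos: [539.2, -196.2, 90.0]
tool_rot: [-3.141, -0.003, 1.289]
force: [-0.1, 5.4, 2.5]
width: 11.3
gripper_force: 59.2
```

Call:
drive_tool(
  motion=[
    {"fingers": 0.0,"linear": [0.001,0,0.001],"twist": 0},
    {"fingers": 0.0,"linear": [0,0,0.002],"twist": 0},
    {"fingers": 0.0,"linear": [0,0,0.001],"twist": 0},
    {"fingers": 0.0,"linear": [0,0,0],"twist": 0},
  ],
)

```text
clock: 14.1
eef_pos: [539.1, -196.1, 85.5]
tool_rot: [-3.141, -0.001, 1.288]
force: [0.2, 6.5, 0.7]
width: 11.6
gripper_force: 59.1
```

Call:
drive_tool(
  motion=[
    {"fingers": 0.0,"linear": [0,0,0.002],"twist": 0},
    {"fingers": 0.0,"linear": [0,0,0.002],"twist": 0},
    {"fingers": 0.0,"linear": [0,0,0],"twist": 0},
  ],
)

```text
clock: 14.35
eef_pos: [539.1, -196.1, 81.4]
tool_rot: [-3.141, -0.001, 1.288]
force: [1.3, 5.8, -0.4]
width: 11.6
gripper_force: 59.0
```

Call:
drive_tool(
  motion=[
    {"fingers": 0.0,"linear": [0.0005,0,0.002],"twist": 0},
    {"fingers": 0.0,"linear": [0,0,0.002],"twist": 0},
    {"fingers": 0.0,"linear": [0,0,0.002],"twist": 0},
    {"fingers": 0.0,"linear": [0,0,0.002],"twist": 0},
  ],
)

```text
clock: 14.68
eef_pos: [539.2, -195.9, 73.7]
tool_rot: [-3.141, -0.001, 1.288]
force: [0.2, 5.6, 2.1]
width: 11.2
gripper_force: 59.2
```

Call:
drive_tool(
  motion=[
    {"fingers": 0.0,"linear": [0.0005,0,0.002],"twist": 0},
    {"fingers": 0.0,"linear": [0,0,0.002],"twist": 0},
    {"fingers": 0.0,"linear": [0,0,0.002],"twist": 0},
    {"fingers": 0.0,"linear": [0,0,0],"twist": 0},
  ],
)

```text
clock: 15.02
eef_pos: [539.1, -195.9, 67.3]
tool_rot: [-3.141, -0.0, 1.288]
force: [0.3, 5.1, -1.5]
width: 11.3
gripper_force: 58.9
```

Nearly home. I continue to collar contact.

Call:
drive_tool(
  motion=[
    {"fingers": 0.0,"linear": [0,0,0.0015],"twist": 0},
    {"fingers": 0.0,"linear": [0,0,0.001],"twist": 0},
    {"fingers": 0.0,"linear": [0,0,0],"twist": 0},
  ],
)

```text
clock: 15.27
eef_pos: [539.1, -196.0, 65.1]
tool_rot: [-3.141, -0.0, 1.288]
force: [1.2, 4.1, -0.8]
width: 11.5
gripper_force: 59.0
```

Call:
drive_tool(
  motion=[
    {"fingers": 0.0,"linear": [0,0,0.001],"twist": 0},
    {"fingers": 0.0,"linear": [0,0,0.001],"twist": 0},
    {"fingers": 0.0,"linear": [0,0,0],"twist": 0},
  ],
)

```text
clock: 15.52
eef_pos: [539.2, -196.0, 63.1]
tool_rot: [-3.141, -0.0, 1.288]
force: [-0.7, 5.8, 0.1]
width: 11.7
gripper_force: 59.0
```

Call:
drive_tool(
  motion=[
    {"fingers": 0.0,"linear": [0,0,0.001],"twist": 0},
    {"fingers": 0.0,"linear": [0,0,0],"twist": 0},
  ],
)

```text
clock: 15.68
eef_pos: [539.2, -196.1, 62.9]
tool_rot: [-3.142, -0.001, 1.288]
force: [-2.1, 6.0, 6.1]
width: 11.5
gripper_force: 59.9
```

Call:
drive_tool(
  motion=[
    {"fingers": 0.0,"linear": [0,0,0.002],"twist": 0},
    {"fingers": 0.0,"linear": [0,0,0.001],"twist": 0},
    {"fingers": 0.0,"linear": [0,0,0],"twist": 0},
  ],
)

```text
clock: 15.93
eef_pos: [539.0, -196.4, 62.4]
tool_rot: [3.141, -0.002, 1.287]
force: [-5.4, 8.6, 28.4]
width: 11.1
gripper_force: 62.3
```

Call:
drive_tool(
  motion=[
    {"fingers": 0.0,"linear": [0.0015,0,-0.003],"twist": 0},
    {"fingers": 0.2,"linear": [0,0,0],"twist": 0},
    {"fingers": 0.4,"linear": [0,0,0],"twist": 0},
    {"fingers": 0.4,"linear": [0,0,0],"twist": 0},
    {"fingers": 0.4,"linear": [0,0,0],"twist": 0},
  ],
)

```text
clock: 16.35
eef_pos: [539.6, -196.2, 62.0]
tool_rot: [3.141, 0.002, 1.287]
force: [-0.5, -0.0, 1.2]
width: 33.8
gripper_force: 0.0
```

Call:
drive_tool(
  motion=[
    {"fingers": 0.4,"linear": [0,0,-0.006],"twist": 0},
    {"fingers": 0.4,"linear": [0,0,-0.012],"twist": 0},
    {"fingers": 0.4,"linear": [0,0,-0.014],"twist": 0},
    {"fingers": 0.4,"linear": [0,0,-0.014],"twist": 0},
    {"fingers": 0.4,"linear": [0,0,-0.006],"twist": 0},
  ],
)

```text
clock: 16.77
eef_pos: [540.7, -195.7, 116.8]
tool_rot: [3.138, 0.001, 1.288]
force: [-0.5, 0.0, 0.1]
width: 34.1
gripper_force: 0.0
```

Call:
drive_tool(
  motion=[
    {"fingers": 0.4,"linear": [-0.01,0,0],"twist": 0},
    {"fingers": 0.0,"linear": [-0.02,0,0],"twist": 0},
    {"fingers": 0.0,"linear": [-0.022,0,0],"twist": 0},
    {"fingers": 0.0,"linear": [-0.018,0,0],"twist": 0},
    {"fingers": 0.0,"linear": [-0.007,0,0],"twist": 0},
  ],
)

```text
clock: 17.18
eef_pos: [516.1, -273.0, 114.2]
tool_rot: [-3.142, 0.003, 1.283]
force: [0.3, -0.5, -0.1]
width: 0.0
gripper_force: 0.0
```

Call:
drive_tool(
  motion=[
    {"fingers": 0.0,"linear": [0,0,0],"twist": 0},
    {"fingers": 0.0,"linear": [0,0,0],"twist": 0},
  ],
)

```text
clock: 17.35
eef_pos: [517.9, -268.4, 113.9]
tool_rot: [-3.141, -0.001, 1.287]
force: [0.4, 0.4, -1.1]
width: 0.0
gripper_force: 0.0
```

```bash
python3 - <<'E'
from h import *
plan([516.4,-274,75],1.29,1)
s=monitor.read_state();p=s["eef_pos"];print(p,s["width"])
d=get("side");u=proj(d,[538,-198,60])[0];x,y=int(u[0])-50,int(u[1])-55;print(x,y)
c=cv2.resize(d["color"][y:y+100,x:x+100],None,fx=6,fy=6,interpolation=cv2.INTER_CUBIC)
cv2.imwrite("pics/a6.png",c)
E
```

```text
[np.float64(-0.0057), np.float64(0.0001), np.float64(0.0389)] tw -0.0029
[ 517.86594884 -268.44060361  113.91590746] 0.005471820629181497
248 130
```

View pics/a6.png

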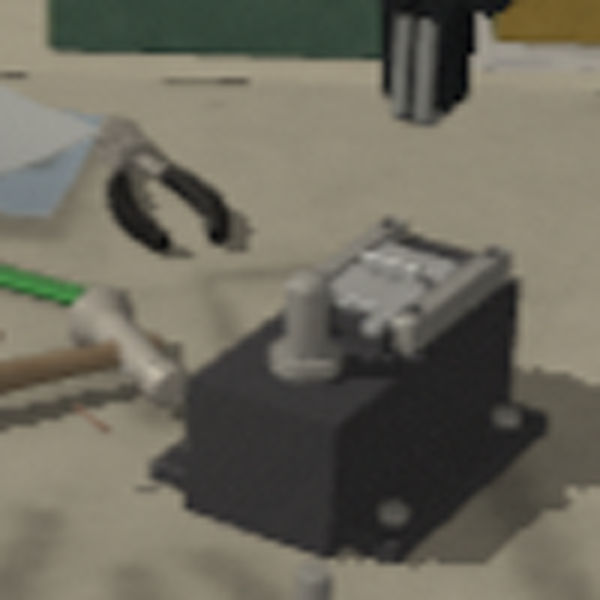

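The stake stands upright and home, its collar on the block at (305,360). The keeper is still open with its ridge at about (400,258), and the shut fingers are above and behind it. I lower behind the ridge.

Call:
drive_tool(
  motion=[
    {"fingers": 0.0,"linear": [-0.006,0,0.009],"twist": 0},
    {"fingers": 0.0,"linear": [0,0,0.01],"twist": 0},
    {"fingers": 0.0,"linear": [0,0,0.01],"twist": 0},
    {"fingers": 0.0,"linear": [0,0,0.008],"twist": 0},
    {"fingers": 0.0,"linear": [0,0,0],"twist": 0},
  ],
)

```text
clock: 17.82
eef_pos: [515.1, -273.2, 74.8]
tool_rot: [-3.137, -0.001, 1.288]
force: [-0.7, 0.3, 0.2]
width: -0.0
gripper_force: 0.0
```

Call:
drive_tool(
  motion=[
    {"fingers": 0.0,"linear": [0,0,0.004],"twist": 0},
    {"fingers": 0.0,"linear": [0,0,0.004],"twist": 0},
    {"fingers": 0.0,"linear": [0,0,0.003],"twist": 0},
    {"fingers": 0.0,"linear": [0,0,0],"twist": 0},
    {"fingers": 0.0,"linear": [0,0,0],"twist": 0},
  ],
)

```text
clock: 18.23
eef_pos: [516.4, -274.5, 66.3]
tool_rot: [-3.142, -0.0, 1.288]
force: [-0.0, -0.1, -0.1]
width: -0.2
gripper_force: 0.0
```

Call:
drive_tool(
  motion=[
    {"fingers": 0.0,"linear": [0,0,0.0018],"twist": 0},
    {"fingers": 0.0,"linear": [0.003,0,0],"twist": 0},
    {"fingers": 0.0,"linear": [0.003,0,0],"twist": 0},
    {"fingers": 0.0,"linear": [0.002,0,0],"twist": 0},
    {"fingers": 0.0,"linear": [0,0,0],"twist": 0},
  ],
)

```text
clock: 18.65
eef_pos: [519.0, -266.0, 64.6]
tool_rot: [3.142, -0.0, 1.289]
force: [0.1, 0.4, -0.8]
width: 0.1
gripper_force: 0.0
```

Call:
drive_tool(
  motion=[
    {"fingers": 0.0,"linear": [0.002,0,0],"twist": 0},
    {"fingers": 0.0,"linear": [0.002,0,0],"twist": 0},
    {"fingers": 0.0,"linear": [0,0,0],"twist": 0},
  ],
)

```text
clock: 18.9
eef_pos: [519.9, -262.8, 64.6]
tool_rot: [3.141, 0.0, 1.288]
force: [-0.7, -0.8, 0.6]
width: -0.1
gripper_force: 0.2
```

Call:
drive_tool(
  motion=[
    {"fingers": 0.0,"linear": [0.002,0,0],"twist": 0},
    {"fingers": 0.0,"linear": [0.002,0,0],"twist": 0},
    {"fingers": 0.0,"linear": [0,0,0],"twist": 0},
  ],
)

```text
clock: 19.15
eef_pos: [520.9, -259.3, 64.5]
tool_rot: [3.141, 0.0, 1.288]
force: [-0.2, -1.7, 0.5]
width: -0.2
gripper_force: 0.5
```

Call:
drive_tool(
  motion=[
    {"fingers": 0.0,"linear": [0.002,0,0],"twist": 0},
    {"fingers": 0.0,"linear": [0.002,0,0],"twist": 0},
    {"fingers": 0.0,"linear": [0,0,0],"twist": 0},
  ],
)

```text
clock: 19.4
eef_pos: [521.5, -257.5, 64.7]
tool_rot: [3.141, 0.003, 1.286]
force: [-0.9, -4.5, 0.7]
width: -0.2
gripper_force: 2.4
```

Call:
drive_tool(
  motion=[
    {"fingers": 0.0,"linear": [0.002,0,0],"twist": 0},
    {"fingers": 0.0,"linear": [0.002,0,0],"twist": 0},
    {"fingers": 0.0,"linear": [0,0,0],"twist": 0},
  ],
)

```text
clock: 19.65
eef_pos: [523.3, -251.0, 64.5]
tool_rot: [-3.142, -0.001, 1.288]
force: [-1.0, -0.9, 0.5]
width: 0.1
gripper_force: 0.5
```

Call:
drive_tool(
  motion=[
    {"fingers": 0.0,"linear": [0.002,0,0],"twist": 0},
    {"fingers": 0.0,"linear": [0.002,0,0],"twist": 0},
    {"fingers": 0.0,"linear": [0,0,0],"twist": 0},
  ],
)

```text
clock: 19.9
eef_pos: [524.6, -246.4, 64.4]
tool_rot: [-3.141, -0.001, 1.289]
force: [-0.2, 0.4, 0.1]
width: -0.2
gripper_force: 0.0
```

Call:
drive_tool(
  motion=[
    {"fingers": 0.0,"linear": [0.002,0,0],"twist": 0},
    {"fingers": 0.0,"linear": [0.001,0,0],"twist": 0},
    {"fingers": 0.0,"linear": [0,0,0],"twist": 0},
  ],
)

```text
clock: 20.15
eef_pos: [525.2, -244.1, 64.4]
tool_rot: [-3.141, -0.001, 1.288]
force: [1.2, -0.8, 0.0]
width: -0.3
gripper_force: 0.0
```

Call:
drive_tool(
  motion=[
    {"fingers": 0.0,"linear": [0.0015,0,0],"twist": 0},
    {"fingers": 0.0,"linear": [0.0005,0,0],"twist": 0},
    {"fingers": 0.0,"linear": [0,0,0],"twist": 0},
  ],
)

```text
clock: 20.4
eef_pos: [525.2, -243.8, 64.5]
tool_rot: [3.142, 0.001, 1.287]
force: [-1.8, -3.6, 1.0]
width: 0.3
gripper_force: 1.9
```

Call:
drive_tool(
  motion=[
    {"fingers": 0.0,"linear": [0.001,0,0],"twist": 0},
    {"fingers": 0.0,"linear": [0.001,0,0],"twist": 0},
    {"fingers": 0.0,"linear": [0,0,0],"twist": 0},
  ],
)

```text
clock: 20.65
eef_pos: [525.3, -243.6, 64.6]
tool_rot: [3.141, 0.004, 1.286]
force: [-2.4, -7.1, -0.9]
width: -0.4
gripper_force: 3.6
```

Call:
drive_tool(
  motion=[
    {"fingers": 0.0,"linear": [0.001,0,0],"twist": 0},
    {"fingers": 0.0,"linear": [0.001,0,0],"twist": 0},
    {"fingers": 0.0,"linear": [0,0,0],"twist": 0},
  ],
)

```text
clock: 20.9
eef_pos: [525.4, -243.4, 64.7]
tool_rot: [3.14, 0.006, 1.285]
force: [-3.4, -8.8, -0.4]
width: 0.2
gripper_force: 5.1
```

Call:
drive_tool(
  motion=[
    {"fingers": 0.0,"linear": [-0.006,0,0],"twist": 0},
    {"fingers": 0.0,"linear": [-0.004,0,-0.006],"twist": 0},
    {"fingers": 0.0,"linear": [0,0,-0.015],"twist": 0},
    {"fingers": 0.0,"linear": [0,0,-0.025],"twist": 0},
    {"fingers": 0.0,"linear": [0,0,-0.025],"twist": 0},
  ],
)

```text
clock: 21.32
eef_pos: [523.6, -247.1, 135.9]
tool_rot: [-3.139, -0.002, 1.288]
force: [1.4, -0.4, -0.1]
width: 0.3
gripper_force: 0.0
```

Call:
drive_tool(
  motion=[
    {"fingers": 0.0,"linear": [-0.02,0,-0.025],"twist": 0},
    {"fingers": 0.0,"linear": [-0.03,0,-0.03],"twist": 0},
    {"fingers": 0.0,"linear": [-0.02,0,-0.02],"twist": 0},
    {"fingers": 0.0,"linear": [0,0,0],"twist": 0},
    {"fingers": 0.0,"linear": [0,0,0],"twist": 0},
  ],
)

```text
clock: 21.73
eef_pos: [504.9, -316.1, 211.7]
tool_rot: [3.139, -0.001, 1.286]
force: [0.6, 0.2, 0.3]
width: 0.1
gripper_force: 0.0
```

```bash
python3 - <<'E'
from h import *
s=monitor.read_state();print(s["eef_pos"],s["force"],s["clock"])
S0=np.load("side0.npz");S=get("side","pics/side_end.png")
B=np.array([538.4,-198.3]);X=np.array([.279,.96])
P=lambda t,z=68:proj(S0,[*(B+X*t),z])[0]
print("expected shift",P(-32)-P(-56))
def bright(d): return cv2.cvtColor(d["color"],6).astype(np.float32)
a,b=bright(S0),bright(S)
u=P(-56);x,y=np.round(u).astype(int)
t=a[y-6:y+7,x-9:x+10]
w=b[y-16:y+30,x-40:x+25]
r=cv2.matchTemplate(w,t,cv2.TM_CCOEFF_NORMED);_,m,_,l=cv2.minMaxLoc(r)
print("found shift",l[0]-40+9,l[1]-16+6,"score",m)
print("block z check stake top-dome/collar cols:");stakeaxis(S,np.array([538.4,-198.3,84.]))
print(proj(S,[[538.4,-198.3,84],[538.4,-198.3,56]]))
E
```

```text
[ 504.92549206 -316.07358357  211.6783561 ] [0.55180072 0.1844278  0.34684076] 21.7333
expected shift [-5.86291736  4.26647462]
found shift -2 4 score 0.5653468370437622
block z check stake top-dome/collar cols:
174 300 309 304.5
175 297 323 310.0
176 296 323 309.5
177 295 323 309.0
178 295 323 309.0
179 295 323 309.0
180 295 323 309.0
181 295 323 309.0
182 294 323 308.5
183 293 323 308.0
184 291 321 306.0
185 290 320 305.0
186 288 319 303.5
187 287 318 302.5
188 285 316 300.5
189 274 306 290.0
190 274 305 289.5
191 274 304 289.0
192 274 303 288.5
193 274 301 287.5
194 274 279 276.5
195 274 278 276.0
196 274 278 276.0
197 275 276 275.5
[[299.02986727 174.82627739]
 [298.38650705 187.66169101]]
```

```bash
python3 - <<'E'
from h import *
T0=np.load("top0.npz");T=get("top")
B=np.array([538.2,-199.6]);X=np.array([.279,.96]);Y=np.array([.96,-.279])
t=np.arange(-84,16,2.)
for n,d in(("open",T0),("now",T)):
    g=cv2.cvtColor(d["color"],6).astype(np.float32)
    for off in(-11,0,11):
        u=proj(d,np.array([[*(B+X*k+Y*off),61] for k in t])).astype(np.float32)
        v=cv2.remap(g,u[:,:1],u[:,1:],1).ravel()
        print(n,off," ".join(f"{int(k)}:{int(q)}" for k,q in zip(t,v)))
E
```

```text
open -11 -84:80 -82:87 -80:102 -78:126 -76:139 -74:145 -72:148 -70:150 -68:151 -66:151 -64:146 -62:136 -60:120 -58:115 -56:120 -54:129 -52:138 -50:145 -48:149 -46:150 -44:150 -42:148 -40:147 -38:146 -36:145 -34:143 -32:139 -30:136 -28:136 -26:137 -24:137 -22:129 -20:112 -18:93 -16:80 -14:75 -12:75 -10:74 -8:73 -6:73 -4:77 -2:82 0:85 2:84 4:82 6:78 8:76 10:75 12:76 14:75
open 0 -84:77 -82:84 -80:107 -78:133 -76:147 -74:151 -72:151 -70:151 -68:151 -66:150 -64:145 -62:136 -60:132 -58:137 -56:144 -54:145 -52:144 -50:148 -48:150 -46:150 -44:151 -42:150 -40:150 -38:149 -36:144 -34:130 -32:106 -30:86 -28:77 -26:74 -24:73 -22:74 -20:75 -18:76 -16:76 -14:76 -12:74 -10:69 -8:63 -6:58 -4:59 -2:65 0:72 2:77 4:78 6:76 8:74 10:73 12:74 14:75
open 11 -84:71 -82:78 -80:96 -78:121 -76:142 -74:150 -72:153 -70:153 -68:153 -66:153 -64:151 -62:148 -60:144 -58:142 -56:143 -54:145 -52:149 -50:152 -48:153 -46:152 -44:151 -42:151 -40:151 -38:150 -36:149 -34:145 -32:139 -30:134 -28:130 -26:127 -24:125 -22:118 -20:106 -18:91 -16:80 -14:76 -12:75 -10:75 -8:75 -6:74 -4:73 -2:74 0:74 2:73 4:74 6:74 8:75 10:75 12:
[... 428 characters left out ...]
9 -72:78 -70:79 -68:79 -66:79 -64:79 -62:79 -60:85 -58:104 -56:129 -54:150 -52:157 -50:158 -48:158 -46:158 -44:157 -42:153 -40:145 -38:139 -36:142 -34:153 -32:156 -30:153 -28:153 -26:156 -24:157 -22:158 -20:158 -18:158 -16:158 -14:155 -12:146 -10:130 -8:116 -6:109 -4:109 -2:111 0:110 2:106 4:107 6:118 8:127 10:126 12:112 14:93
now 11 -84:72 -82:74 -80:75 -78:75 -76:74 -74:73 -72:73 -70:73 -68:72 -66:72 -64:72 -62:73 -60:79 -58:94 -56:120 -54:147 -52:157 -50:161 -48:162 -46:161 -44:160 -42:159 -40:157 -38:152 -36:150 -34:151 -32:152 -30:155 -28:158 -26:160 -24:159 -22:159 -20:158 -18:158 -16:157 -14:156 -12:152 -10:147 -8:141 -6:140 -4:144 -2:149 0:149 2:140 4:127 6:113 8:99 10:87 12:81 14:80
```

The picture measure gives a travel of 22.5–23.5 mm at 2.3 mm per pixel. To be sure it is fully closed, I push once more, a bit harder.

Call:
drive_tool(
  motion=[
    {"fingers": 0.0,"linear": [0.02,0,0.02],"twist": 0},
    {"fingers": 0.0,"linear": [0.025,0,0.025],"twist": 0},
    {"fingers": 0.0,"linear": [0.015,0,0.025],"twist": 0},
    {"fingers": 0.0,"linear": [0,0,0.02],"twist": 0},
    {"fingers": 0.0,"linear": [0,0,0],"twist": 0},
  ],
)

```text
clock: 22.25
eef_pos: [519.1, -252.0, 114.9]
tool_rot: [-3.131, -0.004, 1.293]
force: [-0.5, 0.6, -0.4]
width: -0.2
gripper_force: 0.0
```

Call:
drive_tool(
  motion=[
    {"fingers": 0.0,"linear": [0,0,0.01],"twist": 0},
    {"fingers": 0.0,"linear": [0,0,0.01],"twist": 0},
    {"fingers": 0.0,"linear": [0,0,0.01],"twist": 0},
    {"fingers": 0.0,"linear": [0,0,0],"twist": 0},
    {"fingers": 0.0,"linear": [0,0,0],"twist": 0},
  ],
)

```text
clock: 22.67
eef_pos: [521.0, -258.0, 89.7]
tool_rot: [-3.141, -0.0, 1.287]
force: [-0.3, 0.3, -0.5]
width: -0.3
gripper_force: 0.0
```

Call:
drive_tool(
  motion=[
    {"fingers": 0.0,"linear": [0,0,0.008],"twist": 0},
    {"fingers": 0.0,"linear": [0,0,0.008],"twist": 0},
    {"fingers": 0.0,"linear": [0,0,0.006],"twist": 0},
    {"fingers": 0.0,"linear": [0,0,0.0028],"twist": 0},
    {"fingers": 0.0,"linear": [0,0,0],"twist": 0},
  ],
)

```text
clock: 23.08
eef_pos: [520.7, -257.4, 64.2]
tool_rot: [-3.14, -0.0, 1.288]
force: [-0.6, -0.0, 0.4]
width: -0.0
gripper_force: 0.0
```

Call:
drive_tool(
  motion=[
    {"fingers": 0.0,"linear": [0.004,0.0005,0],"twist": 0},
    {"fingers": 0.0,"linear": [0.004,0,0],"twist": 0},
    {"fingers": 0.0,"linear": [0.003,0,0],"twist": 0},
    {"fingers": 0.0,"linear": [0.002,0,0],"twist": 0},
    {"fingers": 0.0,"linear": [0,0,0],"twist": 0},
  ],
)

```text
clock: 23.5
eef_pos: [525.9, -244.4, 65.3]
tool_rot: [3.141, -0.0, 1.289]
force: [-0.1, -0.1, -0.4]
width: -0.2
gripper_force: 0.0
```

Call:
drive_tool(
  motion=[
    {"fingers": 0.0,"linear": [0.002,0,0],"twist": 0},
    {"fingers": 0.0,"linear": [0.002,0,0],"twist": 0},
    {"fingers": 0.0,"linear": [0,0,0],"twist": 0},
  ],
)

```text
clock: 23.75
eef_pos: [526.1, -243.6, 65.5]
tool_rot: [3.141, 0.003, 1.287]
force: [-1.2, -3.3, 0.8]
width: -0.2
gripper_force: 1.7
```

Call:
drive_tool(
  motion=[
    {"fingers": 0.0,"linear": [0.003,0,0.0005],"twist": 0},
    {"fingers": 0.0,"linear": [0.003,0,0],"twist": 0},
    {"fingers": 0.0,"linear": [0,0,0],"twist": 0},
  ],
)

```text
clock: 24.0
eef_pos: [526.5, -242.9, 65.7]
tool_rot: [3.139, 0.009, 1.283]
force: [-4.9, -12.6, 2.8]
width: 0.0
gripper_force: 5.9
```

Call:
drive_tool(
  motion=[
    {"fingers": 0.0,"linear": [0.002,0,0],"twist": 0},
    {"fingers": 0.0,"linear": [0.002,0,0],"twist": 0},
    {"fingers": 0.0,"linear": [0,0,0],"twist": 0},
  ],
)

```text
clock: 24.25
eef_pos: [526.8, -242.3, 66.0]
tool_rot: [3.138, 0.013, 1.281]
force: [-6.1, -18.1, 3.3]
width: -0.1
gripper_force: 8.0
```

A firm stop at 19 N in the same place, so the keeper is closed. I retreat and hand in.

Call:
drive_tool(
  motion=[
    {"fingers": 0.0,"linear": [-0.008,0,0],"twist": 0},
    {"fingers": 0.0,"linear": [-0.01,0,0],"twist": 0},
    {"fingers": 0.0,"linear": [0,0,-0.01],"twist": 0},
    {"fingers": 0.0,"linear": [0,0,-0.02],"twist": 0},
    {"fingers": 0.0,"linear": [0,0,-0.025],"twist": 0},
  ],
)

```text
clock: 24.67
eef_pos: [523.5, -247.4, 119.3]
tool_rot: [-3.138, -0.002, 1.288]
force: [0.4, 0.3, -0.4]
width: 0.0
gripper_force: 0.0
```

Call:
drive_tool(
  motion=[
    {"fingers": 0.0,"linear": [-0.02,0,-0.025],"twist": 0},
    {"fingers": 0.0,"linear": [-0.02,0,-0.025],"twist": 0},
    {"fingers": 0.0,"linear": [-0.01,0,-0.01],"twist": 0},
    {"fingers": 0.0,"linear": [0,0,0],"twist": 0},
    {"fingers": 0.0,"linear": [0,0,0],"twist": 0},
  ],
)

```text
clock: 25.08
eef_pos: [510.5, -296.1, 179.6]
tool_rot: [3.141, -0.002, 1.288]
force: [-0.1, 0.0, -0.5]
width: -0.3
gripper_force: 0.0
```

```bash
python3 - <<'E'
from h import *
from cell import ctrl
T0=np.load("top0.npz");T=get("top")
B=np.array([538.2,-199.6]);X=np.array([.279,.96]);t=np.arange(-90,-20,.5)
pr=[]
for d in(T0,T):
    g=cv2.cvtColor(d["color"],6).astype(np.float32)
    u=proj(d,np.array([[*(B+X*k),61] for k in t])).astype(np.float32)
    v=cv2.remap(g,u[:,:1],u[:,1:],2).ravel();pr.append(t[np.argmax(v>115)])
print("plate rear edge",pr)
print(ctrl.finish_job())
E
```

```text
plate rear edge [np.float64(-79.0), np.float64(-56.5)]
the job is handed in; nothing more can be done
None
```

The job is handed in: the thick stake was started leaning about 12°, straightened and pushed home with its collar on the block, and the keeper was pushed past its detent to a firm stop at 19 N, at 25 s; the images put the keeper's travel at 22.5–23.5 mm of the nominal 24 mm, at about 2.3 mm per pixel.

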